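Shut the peg box and run a fingertip along its seal

TASK

Push the blue lid of the peg box shut with closed fingertips, then run the fingertips lightly along the yellow sealing strip on its front edge, touching it at each of the five black marks in turn, from the end nearest the glass jar to the other end. Don't lean hard on the box, don't swing the lid further open, and leave everything else on the bench where it stands.

Things in the scene. Friction and masses are not known exactly. Their poses are not given: they have to be found in the camera images.
- pegbox: white plastic box screwed to the bench, 140 mm deep (own x), 230 mm wide (own y), 70 mm high plus an 8 mm black rubber gasket on the rim, open top, four grey clip pegs lying inside; origin at the centre of its underside, own z up; its own -x side is the front, which faces roughly towards the robot
- lid (a joint): angle of the box's blue lid, rad: 0 shut, grows as it opens; starts 0.6 to 1.1. Flat plate, 140 mm from hinge to front edge, 230 wide, 6 thick, hinged above the box's far (+x) wall; the front edge swings up and away from the robot as it opens. The stiff hinge stays where it is left; about 3 N at 90 mm from the hinge moves it. Shut, it rests on the soft gasket
- lid_hinge (a point): middle of the lid's hinge line, which runs along the box's y, 78 mm above the bench, at the level of the lid plate's underside
- strip: yellow sealing strip fixed on top of the lid along its front edge: 206 mm long (own y), 16 wide (own x), 9 high above the lid's top face, centre line 128 mm from the hinge; turns with the lid. Pressed when shut, the lid's front gives on the gasket about 1 mm per 1.5 N, up to 10 mm, and springs back. Origin at the centre of its underside, own z up when shut
- mark_0 (a point): black cross line 1 of 5 on the top of the yellow strip, counted from its +y end, at y = +80 mm of the strip (lines 40 mm apart); the point is on the strip's top face, axes as the strip. Reached when the fingertips touch the strip with the TCP within 15 mm of the line, measured along the strip
- mark_1 (a point): black cross line 2 of 5 on the top of the yellow strip, counted from its +y end, at y = +40 mm of the strip (lines 40 mm apart); the point is on the strip's top face, axes as the strip. Reached when the fingertips touch the strip with the TCP within 15 mm of the line, measured along the strip
- mark_2 (a point): black cross line 3 of 5 on the top of the yellow strip, counted from its +y end, at y = +0 mm of the strip (lines 40 mm apart); the point is on the strip's top face, axes as the strip. Reached when the fingertips touch the strip with the TCP within 15 mm of the line, measured along the strip
- mark_3 (a point): black cross line 4 of 5 on the top of the yellow strip, counted from its +y end, at y = -40 mm of the strip (lines 40 mm apart); the point is on the strip's top face, axes as the strip. Reached when the fingertips touch the strip with the TCP within 15 mm of the line, measured along the strip
- mark_4 (a point): black cross line 5 of 5 on the top of the yellow strip, counted from its +y end, at y = -80 mm of the strip (lines 40 mm apart); the point is on the strip's top face, axes as the strip. Reached when the fingertips touch the strip with the TCP within 15 mm of the line, measured along the strip
- jar: green glass jar with a metal twist cap, 72 mm across, 120 mm high, standing loose beside one end of the box, left or right; origin at the centre of its underside
- dipper: red plastic dipper, cup 90 mm across and 65 mm high with a 120 mm handle along own +x, standing loose beside the other end of the box; origin under the cup's centre
- brush: hand brush with a green back, bristles down, 55 x 150 x 44 mm (long along own y), lying loose behind the box; origin at the centre of its underside
- mug: blue mug, 80 mm across, 85 mm high, standing loose at the back right; origin at the centre of its underside
- tin: metal can with a paper band, 74 mm across, 100 mm high, standing loose at the back left; origin at the centre of its underside

How it is judged (in metres and radians):
On the way, in this order (a step that is already met when the one before it is completed fails the run):
1. lid shut and the fingertips touching the yellow strip at the first (the end nearest the jar) mark (value of joint lid below 0.06 rad and contact force between the fingers and strip above 0.5 N and ((y of jar in the frame of pegbox above 0 m and y of the grasp point in the frame of mark_0 between -0.015 and 0.015 m) or (y of jar in the frame of pegbox below 0 m and y of the grasp point in the frame of mark_4 between -0.015 and 0.015 m))), for 0.05 s.
2. lid shut and the fingertips touching the yellow strip at the second mark (value of joint lid below 0.06 rad and contact force between the fingers and strip above 0.5 N and ((y of jar in the frame of pegbox above 0 m and y of the grasp point in the frame of mark_1 between -0.015 and 0.015 m) or (y of jar in the frame of pegbox below 0 m and y of the grasp point in the frame of mark_3 between -0.015 and 0.015 m))), for 0.05 s.
3. lid shut and the fingertips touching the yellow strip at the third mark (value of joint lid below 0.06 rad and contact force between the fingers and strip above 0.5 N and ((y of jar in the frame of pegbox above 0 m and y of the grasp point in the frame of mark_2 between -0.015 and 0.015 m) or (y of jar in the frame of pegbox below 0 m and y of the grasp point in the frame of mark_2 between -0.015 and 0.015 m))), for 0.05 s.
4. lid shut and the fingertips touching the yellow strip at the fourth mark (value of joint lid below 0.06 rad and contact force between the fingers and strip above 0.5 N and ((y of jar in the frame of pegbox above 0 m and y of the grasp point in the frame of mark_3 between -0.015 and 0.015 m) or (y of jar in the frame of pegbox below 0 m and y of the grasp point in the frame of mark_1 between -0.015 and 0.015 m))), for 0.05 s.
5. lid shut and the fingertips touching the yellow strip at the fifth (far end) mark (value of joint lid below 0.06 rad and contact force between the fingers and strip above 0.5 N and ((y of jar in the frame of pegbox above 0 m and y of the grasp point in the frame of mark_4 between -0.015 and 0.015 m) or (y of jar in the frame of pegbox below 0 m and y of the grasp point in the frame of mark_0 between -0.015 and 0.015 m))), for 0.05 s.
At the end, for the whole second after the job is handed in: The lid is shut (under 0.04 rad) and the jar, dipper, brush, mug and can stand within 20 mm of where they began, upright (value of joint lid below 0.04 rad and distance of each of jar, dipper, brush, mug, tin from where it was at the start of the episode below 0.02 m and angle between each of jar, dipper, brush, mug, tin's own z axis and vertical below 0.15 rad); the robot touches nothing.
It fails at once if the box, lid or strip is pressed with more than 25 N (contact force between the fingers and pegbox above 25 N).
It fails at once if the lid is swung further open (past 1.3 rad) (value of joint lid above 1.3 rad).
It fails at once if the jar, dipper, brush, mug or can is lifted or shifted by more than 20 mm (distance of any of jar, dipper, brush, mug, tin from where it was at the start of the episode above 0.02 m).
It also fails if it takes over 48 s, if anything falls off the work surface, if the arm or the gripper's body presses on something with over 40 N, if the wrist force passes 120 N, or if a joint passes its speed limit or range.

ROBOT

A 6-joint arm with a two-finger parallel gripper is mounted at the origin on the work surface. World frame = base frame: x ahead of the robot, y to its left, z up, the work surface at z = 0. Lengths are in mm, angles in rad, forces in N, time in s.
With the tool pointing down it reaches from about 350 to 775 mm from the base axis. Payload 7.3 kg.
Tool frame: the origin (TCP) lies between the finger pads, 19 mm behind the fingertips; this is the grasp point; z points along the fingers, y is the line along which they close (so a half turn about z gives the same grasp; the last joint's range is limited). The gripper opens to 92 mm and grips with 3 to 60 N. Pads are 19 mm wide; open, the fingers measure 130 mm over their backs; the gripper's body (75 mm by 190 mm) begins 47 mm behind the grasp point.
Start: joints at [1.04, 0.342, 1.524, -0, 1.275, -0.146], TCP at [197.058, 486.633, 245.541] pointing down, gripper open.
Joint ranges: [-2.53, 2.53], [-0.77, 2.02], [0.04, 2.7], [-1, 4.14], [0.28, 2.66], [-3.11, 3.11]. Speed limits (rad/s): [2.57, 2.57, 3.14, 3.14, 3.14, 3.14].

INTERFACE

Orientations are given as [roll, pitch, yaw] about the fixed x, y, z axes, in that order (R = Rz(yaw) Ry(pitch) Rx(roll)).
In Python, from plant import readout, viewer, order gives the robot as it stands.
- The arm moves only by the shell command python3 -m creep 'ROWS'. ROWS is text: rows parted by semicolons, each of 7 numbers parted by spaces: the shift along the world's x, y, z in m, then the turn, a rotation vector about the world's x, y, z in rad, then the opening in per cent of the stroke, from 0 (shut) to 100 (fully open). A call has 1 to 8 rows; each row shifts and turns the commanded pose from where the row before left it; what a row does not reach is not made up. A row lasts 1/12 s, in which the tool goes at most 41.7 mm and 7.16 degrees, less where a joint would pass 70% of its speed; a pose out of reach is approached as far as the arm can. A call is refused whole if a number of a shift passes 0.0417 or a number of a turn 0.125, either way. A call with a gripper value outside its range is refused whole. The fingers move at their own pace and stop on an object; the grip force is fixed at half the most. Time passes only in rows, so rows that do not move let the fingers close. It gives the time, the measured TCP pose, the force, the opening and the grip force at its end, in the units of the state.
- readout.get_obs(): the state, without advancing time (a new reading comes with each control period).
- viewer.capture(name): name is "side" or "top" or "wrist"; returns the picture (384x512x3 uint8, red, green, blue); there is no depth.
- viewer.camera_info(name): a dict with "fx", "fy", "cx", "cy" (pixels), "origin" and "rotation" of the camera in the world. Camera axes: x right, y up, looking along -z (the intrinsics and any distortion apply to the point x, -y, -z); pixel columns grow to the right and rows downward; lengths in mm; the calibration is good to about 2 mm. A picture is of the moment at which its call begins: read the wrist's pose just before it. camera_info takes no time and is no camera call; for the wrist camera it gives the pose at the moment of the call.
- order.close_job(): hands the job in; it is judged then, once.
The state is a dict: "time": time; "joint_positions": joint angles; "dq": joint speeds; "tau": joint torques, N m; "tool_pos": TCP position; "tcp_rot": TCP orientation; "contact_force": force on the tool from outside, world axes, zero at the start; "moment": the same for the moment, N m; "grip_width": finger opening in mm; "finger_force": force on a finger pad.
Only numpy, scipy, OpenCV 4.12 (cv2) and the standard library are available. Lean on these libraries where they do the work, as an engineer would, in place of code of your own. Each camera call takes 0.05 s, during which the arm holds its last target. There are 200 camera calls.

## Working session

There is one attempt and no reset: what is moved stays moved. The work goes in short steps, Python scripts to look and compute and a shell command to move; the robot and the scene stay as the last step left them, time stands still between calls to the robot, and variables do not carry over. Pictures are saved under pics/ and viewed, at most 10 in all, crops included, and the job is handed in when it is done.

```bash
mkdir -p pics
python3 - <<'E'
from plant import readout, viewer
import cv2,json
for n in ("top","side"):
    cv2.imwrite(f"pics/{n}0.png",viewer.capture(n)[:,:,::-1])
    print(n,viewer.camera_info(n))
print(readout.get_obs())
E
```

```text
top {'fx': 409.008922664565, 'fy': 409.008922664565, 'cx': 256.30725119865343, 'cy': 191.26253558607627, 'origin': array([ 541.73437943,  -20.94635072, 1213.85420887]), 'rotation': array([ 0.07772539,  0.03429607, -1.54965568])}
side {'fx': 485.8183485462003, 'fy': 485.8183485462003, 'cx': 256.06789524511936, 'cy': 191.99586522394947, 'origin': array([ 426.31918573,  998.2819281 , 1059.29583837]), 'rotation': array([ 0.80785116,  0.00345634, -2.96063838])}
{'time': 0.1, 'joint_positions': array([ 1.04000994e+00,  3.42642209e-01,  1.52491829e+00, -1.63925332e-05,
        1.27540438e+00, -1.46024090e-01]), 'dq': array([ 4.84186426e-05, -1.42944425e-03, -6.80074382e-04,  3.81601349e-04,
       -1.08180599e-03, -7.48778142e-04]), 'tau': array([ 9.30532478e-04, -4.32010782e+01, -2.44692099e+01,  7.18964869e-02,
        5.25132869e-02, -2.80782945e-05]), 'tool_pos': array([196.87516165, 486.32277107, 244.9211877 ]), 'tcp_rot': array([-3.14023275e+00, -1.84157777e-04,  2.75683502e+00]), 'contact_force': array([ 0.49219716, -0.08441155,  0.39479352]), 'moment': array([-0.0698476 , -0.01665574, -0.04008981]), 'finger_force': 0.0, 'grip_width': 92.06399655337145}
```

View pics/top0.png

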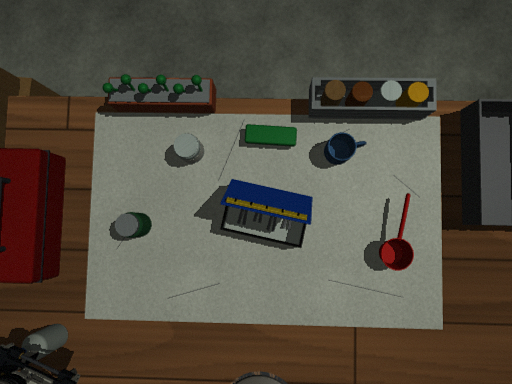

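View pics/side0.png

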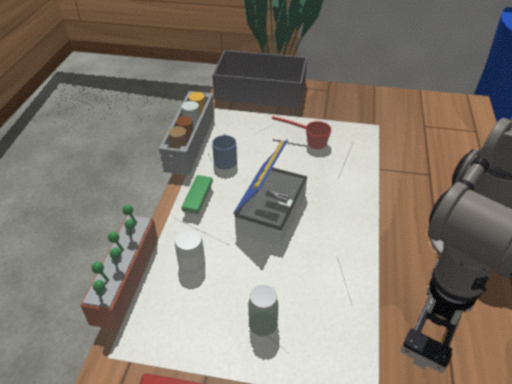

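```bash
cat > h.py <<'E'
import numpy as np,cv2
from scipy.spatial.transform import Rotation as Ro
from plant import viewer
def ray(n,px,info=None):
    c=info or viewer.camera_info(n); R=Ro.from_euler('xyz',c['rotation']).as_matrix()
    d=R@np.array([(px[0]-c['cx'])/c['fx'],-(px[1]-c['cy'])/c['fy'],-1.]); return np.array(c['origin']),d/np.linalg.norm(d)
def plane(n,px,z,info=None):
    o,d=ray(n,px,info); return o+d*(z-o[2])/d[2]
def tri(p,q):
    o1,d1=ray("top",p);o2,d2=ray("side",q)
    s=np.linalg.lstsq(np.c_[d1,-d2],o2-o1,rcond=None)[0]
    a,b=o1+d1*s[0],o2+d2*s[1]; return (a+b)/2,np.linalg.norm(a-b)
def ends(im,box):
    x0,y0,x1,y1=box; h=cv2.cvtColor(im,cv2.COLOR_RGB2HSV)
    m=cv2.inRange(h,(18,110,60),(32,255,255)); k=np.zeros_like(m);k[y0:y1,x0:x1]=m[y0:y1,x0:x1]
    pts=cv2.findNonZero(k)[:,0]; (c,s,a)=cv2.minAreaRect(pts); b=cv2.boxPoints((c,s,a))
    e=[b[i]-b[(i+1)%4] for i in range(2)]; L=0 if np.linalg.norm(e[0])>np.linalg.norm(e[1]) else 1
    m1=(b[L]+b[(L+3)%4])/2; m2=(b[(L+1)%4]+b[(L+2)%4])/2
    return m1,m2,s,len(pts)
E
python3 - <<'E'
from h import *
t=cv2.imread("pics/top0.png")[:,:,::-1].copy();s=cv2.imread("pics/side0.png")[:,:,::-1].copy()
a=ends(t,(210,170,325,255));b=ends(s,(225,130,315,230));print(a,b)
A=sorted(a[:2],key=lambda p:p[0]);B=sorted(b[:2],key=lambda p:-p[1])
P=[tri(p,q) for p,q in zip(A,B)];print(P)
L,R=P[0][0],P[1][0];d=L-R;print(np.linalg.norm(d),np.arctan2(-d[0],d[1]),(L+R)/2)
print("rim front",plane("top",(221,228),78),plane("top",(303,246),78))
c=np.hstack([cv2.resize(t[170:255,210:325],None,fx=3.4,fy=3.4,interpolation=2),cv2.resize(s[130:245,225:315],(289-62+0,289),interpolation=2)]) 
cv2.imwrite("pics/c.png",c[:,:,::-1])
E
```

```text
(array([226.17682, 199.22202], dtype=float32), array([306.35364, 217.444  ], dtype=float32), (82.22142028808594, 5.318906307220459), 409) (array([256.08423, 185.04977], dtype=float32), array([281.64624, 141.79095], dtype=float32), (2.3088479042053223, 50.24679946899414), 111)
[(array([597.10296597,  89.86391534, 200.73590582]), np.float64(3.18007048372853)), (array([ 557.3356385 , -109.76695454,  194.8962011 ]), np.float64(0.5875584753771941))]
203.63699736202267 -0.19663034569478643 [577.21930224  -9.9515196  197.81605346]
rim front [525.32662323 115.77733812  78.        ] [ 480.95263416 -111.65421107   78.        ]
```

View pics/c.png

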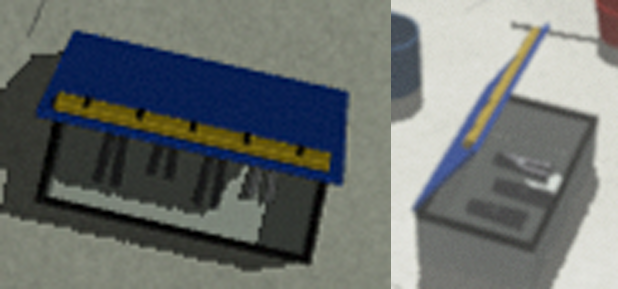

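The crop shows the lid open about 1 rad. Gasket front corners are at about (221.8,228.8) and (300.6,247.4) in the top view, and the hinge edge is at (232,179)–(312.4,197.4). The jar is on the left, so the run starts at mark_0.

```bash
python3 - <<'E'
from h import *
f=[plane("top",p,78)for p in((221.8,228.8),(302.3,246.5))];g=[plane("top",p,82)for p in((232,179),(312.4,197.4))]
for q in(f,g):print((q[0]+q[1])/2,q[0]-q[1])
yaw=-.1955;ex=np.array([np.cos(yaw),np.sin(yaw)])
print("depth",(np.mean(g,0)-np.mean(f,0))[:2]@ex, "strip to hinge",(np.mean(g,0)[:2]-[577.2,-10])@ex)
E
python3 -m creep '0.02 -0.03 0.03 0 0 0.09 0; 0.02 -0.03 0.02 0 0 0.095 0; 0.025 -0.032 0.01 0 0 0 0; 0.025 -0.032 0 0 0 0 0; 0.025 -0.032 0 0 0 0 0; 0.025 -0.032 0 0 0 0 0; 0.025 -0.032 0 0 0 0 0; 0.025 -0.032 0 0 0 0 0'
```

```text
[501.3543279    1.86678468  78.        ] [ 43.61915533 223.24256364   0.        ]
[638.55621035 -23.62728547  82.        ] [ 47.18106341 223.86020803   0.        ]
depth 139.5406801149524 strip to hinge 62.834611327234136
time: 0.77
tool_pos: [385.3, 236.3, 302.1]
tcp_rot: [3.142, -0.0, 2.942]
contact_force: [1.7, 1.8, -0.6]
grip_width: 42.9
finger_force: 0.0
```

```bash
python3 -m creep '0.0295 -0.032 0 0 0 0 0; 0.0295 -0.032 0 0 0 0 0; 0.0295 -0.032 0 0 0 0 0; 0.0295 -0.032 0 0 0 0 0; 0.0295 -0.032 0 0 0 0 0; 0.0295 -0.032 0 0 0 0 0; 0.0295 -0.032 0 0 0 0 0; 0.0295 -0.032 0 0 0 0 0' && python3 -m creep '0 0 0 0 0 0 0; 0 0 0 0 0 0 0;0 0 0 0 0 0 0'
```

```text
time: 1.43
tool_pos: [611.6, -8.8, 301.6]
tcp_rot: [3.141, -0.001, 2.942]
contact_force: [1.2, 0.8, 0.2]
grip_width: 0.5
finger_force: 0.0
time: 1.68
tool_pos: [610.3, -6.9, 301.4]
tcp_rot: [3.141, -0.002, 2.941]
contact_force: [-0.4, 1.1, 0.7]
grip_width: 0.5
finger_force: 0.0
```

```bash
python3 -m creep '0.013 -0.015 0 0 0 0 0; 0 0 -0.02 0 0 0 0; 0 0 -0.025 0 0 0 0; 0 0 -0.025 0 0 0 0; 0 0 -0.025 0 0 0 0; 0 0 0 0 0 0 0; 0 0 0 0 0 0 0'
python3 - <<'E'
from h import *
cv2.imwrite("pics/s1.png",cv2.resize(viewer.capture("side")[70:270,160:400],None,fx=2.5,fy=2.5)[:,:,::-1])
E
```

```text
time: 2.27
tool_pos: [622.7, -20.7, 207.1]
tcp_rot: [3.141, -0.002, 2.943]
contact_force: [1.1, 0.3, 1.0]
grip_width: 0.6
finger_force: 0.0
```

View pics/s1.png

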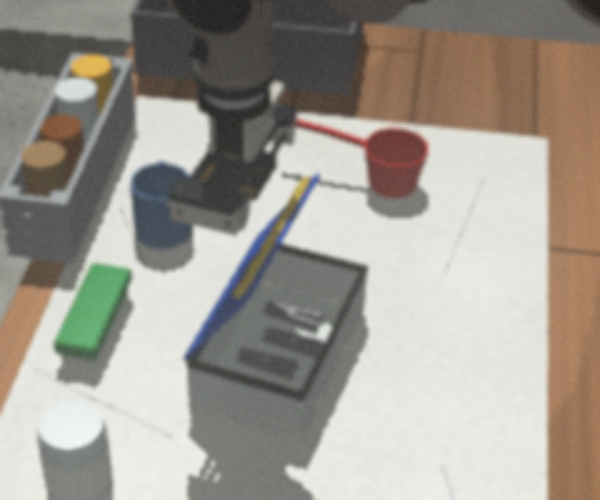

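The closed gripper sits behind the blue lid, whose top edge is at about (315,178). The other objects are clear of it, so I start the arc.

```bash
python3 -m creep '-0.006 0.001 -0.006 0 0 0 0; -0.007 0.0015 -0.006 0 0 0 0; -0.007 0.0015 -0.006 0 0 0 0; -0.0065 0.0013 0 0 0 0 0; -0.0055 0.001 -0.004 0 0 0 0; -0.0055 0.001 -0.004 0 0 0 0; -0.0055 0.001 -0.004 0 0 0 0'
```

```text
time: 2.9
tool_pos: [581.0, -13.5, 178.3]
tcp_rot: [3.141, 0.003, 2.942]
contact_force: [1.4, 0.1, 1.2]
grip_width: 0.6
finger_force: 0.9
```

```bash
python3 -m creep '-0.0047 0.0009 -0.005 0 0 0 0; -0.0047 0.0009 -0.005 0 0 0 0; -0.0047 0.0009 -0.005 0 0 0 0; -0.0036 0.0007 -0.006 0 0 0 0; -0.0036 0.0007 -0.006 0 0 0 0; -0.0036 0.0007 -0.006 0 0 0 0; 0 0 0 0 0 0 0'
python3 - <<'E'
from h import *
cv2.imwrite("pics/s2.png",cv2.resize(viewer.capture("side")[70:270,160:400],None,fx=2.5,fy=2.5)[:,:,::-1])
E
```

```text
time: 3.48
tool_pos: [554.4, -8.7, 142.5]
tcp_rot: [-3.141, -0.003, 2.942]
contact_force: [0.7, 0.4, -0.1]
grip_width: 0.4
finger_force: 0.2
```

View pics/s2.png

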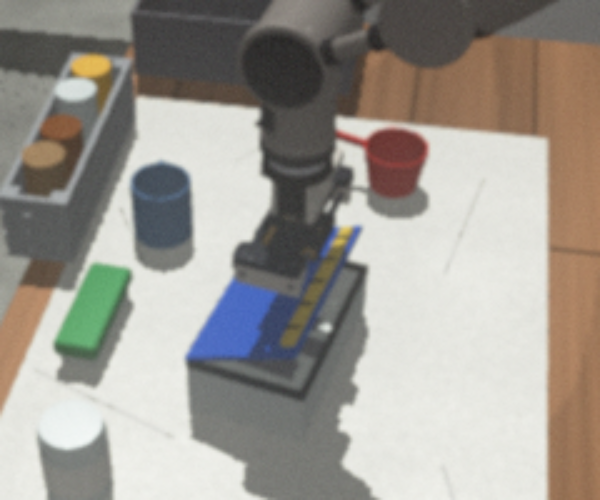

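The lid has followed down to roughly 0.4 rad, with the strip now running from (290,340) to (345,232). I carry on slowly.

```bash
python3 -m creep '-0.0024 0.0005 -0.0065 0 0 0 0; -0.0024 0.0005 -0.0065 0 0 0 0; -0.0024 0.0005 -0.0065 0 0 0 0; -0.001 0.0002 -0.005 0 0 0 0; -0.001 0.0002 -0.005 0 0 0 0; -0.001 0.0002 -0.005 0 0 0 0; 0 0 0 0 0 0 0' && python3 -m creep '0 0 -0.002 0 0 0 0; 0 0 -0.002 0 0 0 0; 0 0 0 0 0 0 0'
```

```text
time: 4.12
tool_pos: [544.9, -6.7, 108.5]
tcp_rot: [-3.142, -0.002, 2.942]
contact_force: [-0.2, 0.1, -0.2]
grip_width: 0.9
finger_force: 0.2
time: 4.37
tool_pos: [545.3, -6.7, 105.3]
tcp_rot: [3.141, -0.001, 2.942]
contact_force: [-0.2, 0.0, 1.2]
grip_width: 0.2
finger_force: 0.5
```

```bash
python3 -m creep '0 0 -0.0015 0 0 0 0; 0 0 -0.001 0 0 0 0; 0 0 0 0 0 0 0;0 0 0 0 0 0 0' ; python3 -m creep '0 0 -0.001 0 0 0 0; 0 0 0 0 0 0 0;0 0 0 0 0 0 0';python3 -m creep '0 0 -0.001 0 0 0 0; 0 0 0 0 0 0 0;0 0 0 0 0 0 0'
```

```text
time: 4.7
tool_pos: [545.5, -6.8, 103.1]
tcp_rot: [3.141, -0.0, 2.942]
contact_force: [0.3, 1.1, 1.0]
grip_width: 0.2
finger_force: 0.5
time: 4.95
tool_pos: [545.6, -6.8, 102.2]
tcp_rot: [3.141, 0.0, 2.942]
contact_force: [-0.1, 0.8, 0.6]
grip_width: 0.4
finger_force: 0.8
time: 5.2
tool_pos: [545.6, -6.8, 101.3]
tcp_rot: [3.141, 0.0, 2.942]
contact_force: [-0.9, 0.2, 3.9]
grip_width: 0.5
finger_force: 2.0
```

```bash
python3 -m creep '0 0 -0.001 0 0 0 0; 0 0 0 0 0 0 0;0 0 0 0 0 0 0'; python3 -m creep '0 0 0.03 0 0 0 0; 0 0 0.035 0 0 0 0; 0 0.03 0 0 0 0 0; -0.03 0.03 0 0 0 0 0;  -0.03 0.03 0 0 0 0 0; -0.03 0.03 0 0 0 0 0; -0.03 0.03 0 0 0 0 0; 0 0 0 0 0 0 0'
python3 - <<'E'
from h import *
t=viewer.capture("top");cv2.imwrite("pics/t3.png",cv2.resize(t[150:280,170:340],None,fx=4,fy=4,interpolation=2)[:,:,::-1])
a=ends(t,(200,170,325,260));print(a)
P=sorted([plane("top",p,93) for p in a[:2]],key=lambda q:-q[1]);print(P,(P[0]+P[1])/2,np.linalg.norm(P[0]-P[1]))
E
```

```text
time: 5.45
tool_pos: [545.6, -6.8, 100.5]
tcp_rot: [3.141, 0.0, 2.942]
contact_force: [-3.1, 0.0, 7.0]
grip_width: 0.6
finger_force: 3.2
time: 6.12
tool_pos: [422.2, 144.7, 164.6]
tcp_rot: [3.141, -0.005, 2.946]
contact_force: [-0.4, -0.0, -0.5]
grip_width: 0.2
finger_force: 0.0
(array([224.47543, 225.91545], dtype=float32), array([297.3347 , 242.53249], dtype=float32), (74.73016357421875, 5.678740501403809), 373)
[array([531.43540632, 104.57743751,  93.        ]), array([490.74557987, -95.01767021,  93.        ])] [511.09049309   4.77988365  93.        ] 203.70043937441193
```

View pics/t3.png

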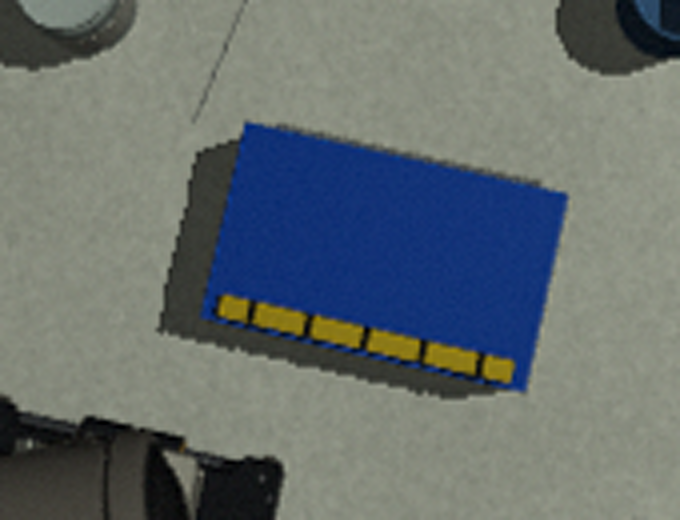

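The lid is shut, and the strip's five marks run from crop (251,313) to (481,368). I move above mark_0.

```bash
python3 -m creep '0.0262 -0.0154 0 0 0 0 0; 0.0262 -0.0154 0 0 0 0 0; 0.0262 -0.0154 0 0 0 0 0; 0.0262 -0.0154 0 0 0 0 0; 0 0 -0.02 0 0 0 0; 0 0 -0.02 0 0 0 0; 0 0 -0.008 0 0 0 0; 0 0 0 0 0 0 0'; python3 -m creep '0 0 0 0 0 0 0; 0 0 0 0 0 0 0'
```

```text
time: 6.83
tool_pos: [531.6, 78.8, 114.9]
tcp_rot: [-3.141, -0.004, 2.941]
contact_force: [-0.6, -0.6, -0.6]
grip_width: 0.2
finger_force: 0.0
time: 7.0
tool_pos: [533.2, 79.5, 118.1]
tcp_rot: [3.141, 0.002, 2.942]
contact_force: [0.1, 0.4, 0.4]
grip_width: 0.5
finger_force: 0.0
```

```bash
python3 -m creep '-0.005 0.003 -0.002 0 0 0 0; 0 0 -0.002 0 0 0 0; 0 0 0 0 0 0 0; 0 0 0 0 0 0 0'; python3 -m creep '0 0 -0.001 0 0 0 0; 0 0 -0.001 0 0 0 0; 0 0 0 0 0 0 0; 0 0 0 0 0 0 0';python3 -m creep '0 0 -0.001 0 0 0 0; 0 0 0 0 0 0 0; 0 0 0 0 0 0 0'
```

```text
time: 7.33
tool_pos: [527.5, 82.6, 113.5]
tcp_rot: [3.141, 0.001, 2.942]
contact_force: [0.7, -0.5, 0.6]
grip_width: 0.6
finger_force: 0.0
time: 7.67
tool_pos: [527.6, 82.5, 111.1]
tcp_rot: [3.141, 0.0, 2.942]
contact_force: [-0.3, 0.0, -0.2]
grip_width: 0.5
finger_force: 0.2
time: 7.92
tool_pos: [527.6, 82.5, 110.2]
tcp_rot: [3.141, 0.0, 2.942]
contact_force: [0.8, 0.2, 2.1]
grip_width: 0.2
finger_force: 0.8
```

```bash
python3 -m creep '0 0 -0.001 0 0 0 0; 0 0 0 0 0 0 0; 0 0 0 0 0 0 0';python3 -m creep '0 0 -0.001 0 0 0 0; 0 0 0 0 0 0 0; 0 0 0 0 0 0 0; 0 0 0 0 0 0 0'
```

```text
time: 8.17
tool_pos: [527.5, 82.5, 109.3]
tcp_rot: [3.141, 0.0, 2.942]
contact_force: [-1.0, 1.2, 1.6]
grip_width: 0.7
finger_force: 1.6
time: 8.5
tool_pos: [527.5, 82.6, 108.2]
tcp_rot: [3.141, 0.0, 2.942]
contact_force: [-1.8, 1.4, 4.7]
grip_width: 0.1
finger_force: 2.3
```

```bash
python3 -m creep '-0.0012 -0.0056 0 0 0 0 0; -0.0011 -0.0056 0 0 0 0 0; -0.0012 -0.0056 0 0 0 0 0; -0.0011 -0.0056 0 0 0 0 0; -0.0012 -0.0056 0 0 0 0 0; -0.0011 -0.0056 0 0 0 0 0; -0.0011 -0.0056 0 0 0 0 0; 0 0 0 0 0 0 0'; python3 -m creep '0 0 0 0 0 0 0; 0 0 0 0 0 0 0'
```

```text
time: 9.17
tool_pos: [519.4, 42.1, 108.2]
tcp_rot: [-3.141, 0.0, 2.941]
contact_force: [1.0, 0.0, 3.9]
grip_width: 0.5
finger_force: 2.3
time: 9.33
tool_pos: [519.6, 42.6, 108.2]
tcp_rot: [-3.141, 0.0, 2.942]
contact_force: [-0.4, -1.9, 4.6]
grip_width: 0.5
finger_force: 2.3
```

Now at mark_1 with about 4.5 N of contact. I carry on.

```bash
python3 -m creep '-0.0012 -0.0056 0 0 0 0 0; -0.0011 -0.0056 0 0 0 0 0; -0.0012 -0.0056 0 0 0 0 0; -0.0011 -0.0056 0 0 0 0 0; -0.0012 -0.0056 0 0 0 0 0; -0.0011 -0.0056 0 0 0 0 0; -0.0011 -0.0056 0 0 0 0 0; 0 0 0 0 0 0 0'; python3 -m creep '0 0 0 0 0 0 0; 0 0 0 0 0 0 0'; python3 -m creep '-0.0012 -0.0056 0 0 0 0 0; -0.0011 -0.0056 0 0 0 0 0; -0.0012 -0.0056 0 0 0 0 0; -0.0011 -0.0056 0 0 0 0 0; -0.0012 -0.0056 0 0 0 0 0; -0.0011 -0.0056 0 0 0 0 0; -0.0011 -0.0056 0 0 0 0 0; 0 0 0 0 0 0 0'; python3 -m creep '0 0 0 0 0 0 0; 0 0 0 0 0 0 0'
```

```text
time: 10.0
tool_pos: [511.2, 3.0, 108.1]
tcp_rot: [-3.141, -0.0, 2.941]
contact_force: [0.3, 0.6, 5.2]
grip_width: 0.9
finger_force: 2.5
time: 10.17
tool_pos: [511.4, 3.5, 108.1]
tcp_rot: [-3.141, -0.0, 2.942]
contact_force: [-0.1, -2.0, 4.8]
grip_width: 0.2
finger_force: 2.5
time: 10.83
tool_pos: [503.2, -36.2, 108.1]
tcp_rot: [-3.141, -0.0, 2.941]
contact_force: [-0.1, 1.5, 4.2]
grip_width: 0.6
finger_force: 2.5
time: 11.0
tool_pos: [503.2, -35.7, 108.1]
tcp_rot: [-3.141, -0.001, 2.942]
contact_force: [-1.7, -1.7, 5.0]
grip_width: 0.3
finger_force: 2.5
```

```bash
python3 -m creep '-0.0012 -0.0056 0 0 0 0 0; -0.0011 -0.0056 0 0 0 0 0; -0.0012 -0.0056 0 0 0 0 0; -0.0011 -0.0056 0 0 0 0 0; -0.0012 -0.0056 0 0 0 0 0; -0.0011 -0.0056 0 0 0 0 0; -0.0011 -0.0045 0 0 0 0 0; 0 0 0 0 0 0 0'; python3 -m creep '0 0 0 0 0 0 0; 0 0 0 0 0 0 0; 0 0 0 0 0 0 0'; python3 -m creep '0 0 0.01 0 0 0 0; 0 0 0.03 0 0 0 0; 0 0 0.03 0 0 0 0; -0.03 0 0.03 0 0 0 0; -0.03 0 0.02 0 0 0 0;-0.03 0 0 0 0 0 0; 0 0 0 0 0 0 0; 0 0 0 0 0 0 0'
python3 - <<'E'
from h import *
t=viewer.capture("top");cv2.imwrite("pics/t4.png",cv2.resize(t[90:290,90:450],(720,400))[:,:,::-1])
E
```

```text
time: 11.67
tool_pos: [495.2, -74.2, 108.1]
tcp_rot: [-3.141, -0.0, 2.941]
contact_force: [-0.8, 0.4, 4.9]
grip_width: 0.3
finger_force: 2.3
time: 11.92
tool_pos: [495.1, -73.6, 108.1]
tcp_rot: [-3.141, -0.001, 2.942]
contact_force: [-1.9, -2.9, 6.3]
grip_width: 0.4
finger_force: 2.4
time: 12.58
tool_pos: [405.4, -72.8, 228.4]
tcp_rot: [3.141, 0.001, 2.941]
contact_force: [1.2, -0.2, 0.4]
grip_width: 0.3
finger_force: 0.0
```

View pics/t4.png

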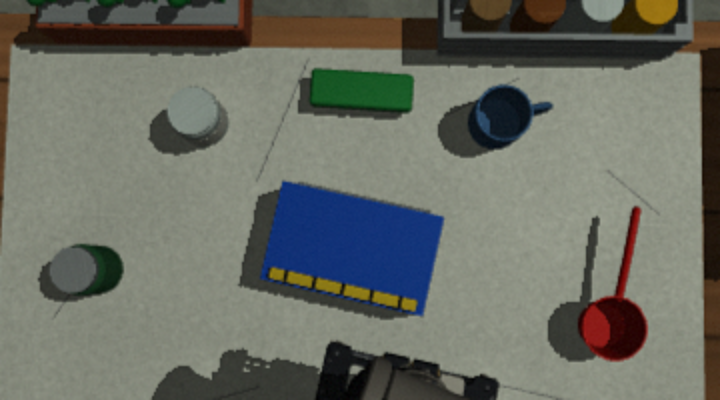

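The lid is shut, with the strip running from crop (277,273) to (409,304). The jar, dipper, brush, mug and tin all stand where they were, and the arm is clear.

```bash
python3 -c "
from plant import order
print(order.close_job())"
```

```text
the job is handed in; nothing more can be done
None
```

The lid is shut and I ran the fingertips along the strip from mark_0 at the jar end to mark_4, with about 5 N measured at each mark; nothing else appears to have moved, and the job is handed in at about 12.6 s (the hand-in gave no verdict).

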